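# Wind the trimmer's side table up level with its board

### The job

Bring the trimmer's side table up level with the cutting board: set the loose crank handle fully home on the square end of the table's lifting screw, then wind it clockwise (seen from above) until the table is hard up against its stop collars. Use a light hand, so that the square end is not bruised: never more than about 25 N (2.5 kg of push), whether pressing the crank on or at its grip, above all when the stop is met. Leave the table up there and the crank standing home on the shaft, and disturb nothing else on the counter.

Things in the scene. Friction and masses are not known exactly. Their poses are not given: they have to be found in the camera images.
- crank: loose steel crank handle standing on its hub, 0.44 to 0.75 kg, balanced. Origin: centre of the hub's underside, z up. Square hub 30x30 mm, 0 to 34 mm up; square socket 15.2 mm, 28 mm deep, open below, sides along x and y. Arm 20 mm wide, 32 to 42 mm up, grip on +x, weight 28 mm dia. at x -50. Above the hub a round boss, 26 mm dia., 42 to 70 mm up, good to hold it by.
- crank_grip (a point): middle of the crank's upright grip: black plastic sleeve, 22 mm dia., 45 to 102 mm above the hub's underside, 75 mm from the hub's axis (crank +x); it revolves freely on its pin, so fingers can hold it all the way round.
- lift_stand: fixed screw lift, 0.15 m high with its bridge. Origin: under the screw's axis on the counter; z up. Base 170 mm (x) by y -190 to +60, guide rods 16 mm at x +-50, bridge 140 x 44 mm with its top 136 mm up. The side table reaches out to y -206. Its vertical screw has 5 mm lead, turned clockwise from above to raise; self-locking; winding takes about 0.35 N m (5 N at the crank's grip).
- shaft_shoulder (a point): on the screw's axis, 142 mm above the counter: the flat round shoulder (36 mm dia.) from which the square end rises and on which the hub's underside rests when the crank is fully home. Fixed to the stand; does not turn with the screw.
- shaft_top (a point): centre of the top of the screw's square end, 168 mm above the counter: 14 mm across the flats, 26 mm tall, its top 3 mm chamfered to 10 mm. How the square is turned is different every time and not measured (this point does not turn): the socket goes on within about 5 degrees of any quarter turn, else it stays up on the chamfer.
- table_edge (a point): middle of the top edge of the side table's far end (the trimmer's side), 206 mm from the screw's axis; it rises and falls with the table, 5 mm per turn of the screw. Starts 65 to 71 mm above the counter; 80 mm, level with the trimmer's board, when the table's carriage is hard up against the two stop collars (28 mm dia.) on the guide rods. The stop is rigid.
- trimmer: fixed lever paper trimmer next to the side table, on its -y side: white board 360 x 260 mm, top 80 mm above the counter, blade arm along its far -y edge up to about 125 mm. Origin under the board's middle, x along the blade.
- stapler: black stapler, 150 x 38 x 59 mm, bystander; origin centre of its underside, length along x.
- hole_punch: two-hole punch, 100 x 115 x 80 mm, bystander; origin centre of its underside.
- tape_dispenser: grey tape dispenser, 150 x 55 x 86 mm, bystander; origin centre of its underside, length along x.
Mind the look-alikes: they are no part of the job. Of the things like the crank, leave any that is blue or green; of the rest the larger one is meant.

How it is judged:
On the way, in this order (a step that is already met when the one before it is completed fails the run):
1. the crank is fully home on the square end, upright, with the table still well below its stop (horizontal distance between crank and shaft_shoulder below 0.003 m and z of crank in the frame of shaft_shoulder below 0.004 m and angle between crank's own z axis and vertical below 0.08 rad and z of table_edge in the frame of shaft_shoulder below -0.068 m), for 0.2 s.
2. the table is wound up against its stop collars with the crank still home (z of table_edge in the frame of shaft_shoulder above -0.0623 m and z of crank in the frame of shaft_shoulder below 0.006 m and horizontal distance between crank and shaft_shoulder below 0.004 m), for 0.2 s.
At the end, for the whole second after the job is handed in: The side table stands within 0.3 mm (a sixteenth of a turn) of its stop, level with the trimmer board, and the released crank sits upright and at rest on the square end, its hub within 4 mm of the shoulder and 3 mm of the shaft's axis (z of table_edge in the frame of shaft_shoulder above -0.0623 m and horizontal distance between crank and shaft_shoulder below 0.003 m and z of crank in the frame of shaft_shoulder below 0.004 m and angle between crank's own z axis and vertical below 0.08 rad and linear speed of crank below 0.02 m/s); the robot touches nothing.
It fails at once if the crank wrenches the square end: over 550 N of contact on its flats in all, which is some 27 N at the crank's grip (contact force between crank and lift_stand above 550 N).
It fails at once if the crank is rammed down on the end of the shaft: over 60 N of contact while it is not yet on (z of crank in the frame of shaft_shoulder above 0.0235 m and contact force between crank and lift_stand above 60 N).
It fails at once if the crank is knocked over (angle between crank's own z axis and vertical above 0.6 rad).
It fails at once if another thing on the counter is moved more than 20 mm (distance of any of stapler, hole_punch, tape_dispenser from where it was at the start of the episode above 0.02 m).
It also fails if it takes over 72 s, if anything falls off the work surface, if the arm or the gripper's body presses on something with over 40 N, if the wrist force passes 120 N, or if a joint passes its speed limit or range.

### The arm

A 7-joint arm with a two-finger parallel gripper is mounted at the origin on the work surface. World frame = base frame: x ahead of the robot, y to its left, z up, the work surface at z = 0. Lengths are in m, angles in rad, forces in N, time in s.
With the tool pointing down it reaches from about 0.4 to 0.85 m from the base axis. Payload 4.5 kg.
Tool frame: the origin (TCP) lies between the finger pads; the fingertips stand 11 mm ahead of it and the grasp point (between the pads) lies 8 mm behind it (r.nose_length is the distance from the TCP to the fingertips, in m); z points along the fingers, y is the line along which they close (so a half turn about z gives the same grasp; the last joint's range is limited). The gripper opens to 88 mm and grips with 3 to 60 N. Pads are 18 mm wide; open, the fingers measure 123 mm over their backs; the gripper's body (75 mm by 187 mm) begins 45 mm behind the grasp point.
Start: joints at [-1.162, 0.689, -0.195, 1.565, 0.157, 0.902, -0.215], TCP at [0.229, 0.582, 0.25] pointing down, gripper open.
Joint ranges: [-3.01, 3.01], [-0.46, 2.08], [-1.47, 1.51], [0.13, 2.56], [-1, 4.14], [0.04, 2.09], [-2.66, 2.66]. Speed limits (rad/s): [2.57, 2.57, 3.14, 3.14, 3.14, 3.14, 3.14].

### API

Orientations are given as a unit quaternion [x, y, z, w].
In Python, from plant import get_state, snapshot, camera_model, r gives the robot as it stands.
- The arm moves only by the shell command python3 -m inch 'ROWS' [FORCE]. ROWS is text: rows parted by semicolons, each of 7 numbers parted by spaces: the opening, from -1 (shut) to 1 (fully open), then the shift along the tool's x, y, z in m, then the turn, a rotation vector about the tool's x, y, z in rad. A call has 1 to 20 rows; each row shifts and turns the commanded pose from where the row before left it, along the tool's axes as they then stand; what a row does not reach is not made up. A row lasts 1/12 s, in which the tool goes at most 41.7 mm and 7.16 degrees, less where a joint would pass 70% of its speed; a pose out of reach is approached as far as the arm can. A call is refused whole if a number of a shift passes 0.0417 or a number of a turn 0.125, either way. A call with a gripper value outside its range is refused whole. The fingers move at their own pace and stop on an object; FORCE is the grip in N (left out, the last holds). Time passes only in rows, so rows that do not move let the fingers close. It gives the time, the measured TCP pose, the force, the opening and the grip force at its end, in the units of the state.
- get_state(): the state, without advancing time (a new reading comes with each control period).
- snapshot(name): name is "side" or "top"; returns (picture, depth): 384x512x3 uint8, red, green, blue; 384x512 float32, m along the optical axis (not along the pixel's ray), 0 where there is no reading.
- camera_model(name): a dict with "intrinsics" (3x3 intrinsics, pixels), "view" (4x4, takes a point from world to camera coordinates). Camera axes: x right, y down, z forward; pixel columns grow to the right and rows downward; lengths in m; the calibration is good to about 2 mm. A picture is of the moment at which its call begins. camera_model takes no time and is no camera call.
- r.finish_job(): hands the job in; it is judged then, once.
The state is a dict: "clock": time; "q": joint angles; "qd": joint speeds; "joint_torque": joint torques, N m; "tool_pos": TCP position; "eef_rot": TCP orientation; "contact_force": force on the tool from outside, world axes, zero at the start; "moment": the same for the moment, N m; "opening": opening from 0.0 (shut) to 1.0 (fully open); "finger_force": force on a finger pad.
Only numpy, scipy, OpenCV 4.12 (cv2) and the standard library are available. Lean on these libraries where they do the work, as an engineer would, in place of code of your own. Each camera call takes 0.05 s, during which the arm holds its last target. There are 200 camera calls.

## Working session

There is one attempt and no reset: what is moved stays moved. The work goes in short steps, Python scripts to look and compute and a shell command to move; the robot and the scene stay as the last step left them, time stands still between calls to the robot, and variables do not carry over. Pictures are saved under pics/ and viewed, at most 10 in all, crops included, and the job is handed in when it is done.

```bash
ls; mkdir -p pics; python3 - <<'E'
from plant import get_state, snapshot, camera_model, r
import cv2,numpy as np
for n in("top","side"):
    p,d=snapshot(n); cv2.imwrite(f"pics/{n}0.png",cv2.resize(p[...,::-1],(800,600)));np.savez(f"{n}0.npz",p=p,d=d)
    print(n,camera_model(n))
print(get_state())
E
```

```text
pics
top {'intrinsics': array([[481.64156969,   0.        , 251.11335941],
       [  0.        , 481.64156969, 189.08080372],
       [  0.        ,   0.        ,   1.        ]]), 'view': array([[ 0.01412677, -0.99969875, -0.02007117,  0.07387857],
       [-0.99133088, -0.01138051, -0.13089528,  0.49058257],
       [ 0.13062742,  0.0217463 , -0.99119301,  1.38606407],
       [ 0.        ,  0.        ,  0.        ,  1.        ]])}
side {'intrinsics': array([[415.20467939,   0.        , 257.25276774],
       [  0.        , 415.20467939, 189.35084669],
       [  0.        ,   0.        ,   1.        ]]), 'view': array([[ 0.91270267, -0.40861358, -0.00296319, -0.41380276],
       [-0.26581926, -0.58821038, -0.76377266,  0.25572693],
       [ 0.3103449 ,  0.69788501, -0.64547854,  1.11427047],
       [ 0.        ,  0.        ,  0.        ,  1.        ]])}
{'clock': 0.1, 'q': array([-1.16219851,  0.68987903, -0.19451941,  1.56622095,  0.15732061,
        0.90252856, -0.21510825]), 'qd': array([ 0.00035573, -0.00368458,  0.00057329, -0.00230121,  0.00140794,
       -0.00087046,  0.00127973]), 'joint_torque': array([-2.86884475e-03, -5.28496563e+01, -1.27135757e+00, -1.53837776e+01,
       -5.25527692e-02,  1.97231551e-03,  4.20913625e-05]), 'tool_pos': array([0.22864833, 0.58108618, 0.24900846]), 'eef_rot': array([ 1.86265602e-01,  9.82499084e-01, -8.17304233e-04, -8.27390114e-05]), 'contact_force': array([ 0.3470845 , -0.34683071,  0.18452104]), 'moment': array([ 0.05144504,  0.02630302, -0.00808614]), 'finger_force': 0.0, 'opening': 1.0018274306515682}
```

View pics/top0.png

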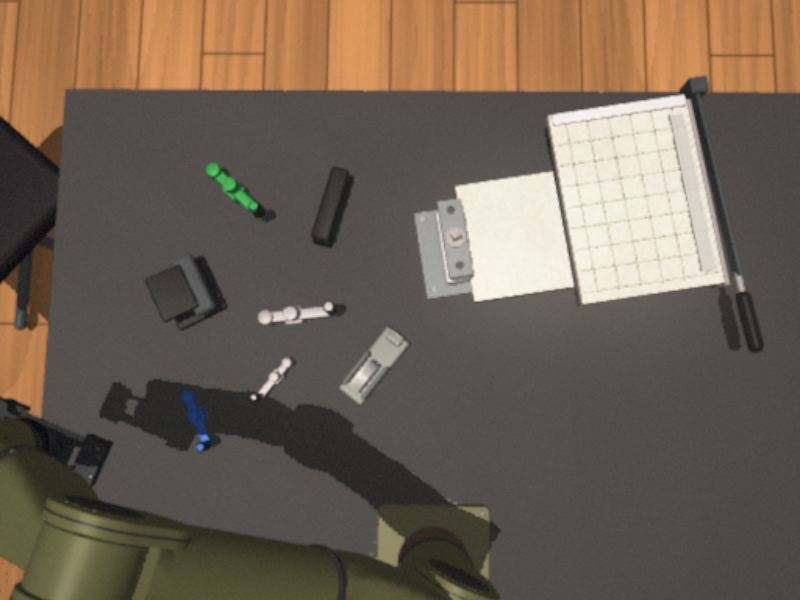

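View pics/side0.png

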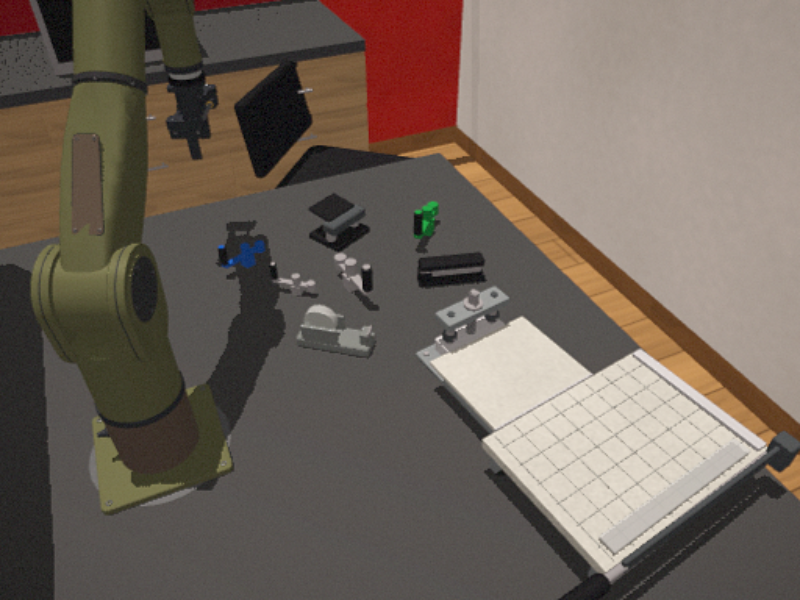

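The top view (800x600 scale) shows the large grey crank with its boss at about (292,313), its grip at (329,308) and its weight at (265,317). The shaft is at (455,237). The small grey crank and the blue and green ones are decoys. Next I measure and zoom in.

```bash
cat > h.py <<'E'
import cv2,numpy as np
from plant import get_state, snapshot, camera_model, r
def cloud(n,d):
    c=camera_model(n);K=c["intrinsics"];V=np.array(c["view"])
    v,u=np.mgrid[:d.shape[0],:d.shape[1]]
    P=np.stack([(u-K[0,2])/K[0,0]*d,(v-K[1,2])/K[1,1]*d,d],-1)
    return (P-V[:3,3])@V[:3,:3]
def ray(n,u,v,z):
    c=camera_model(n);K=c["intrinsics"];V=np.array(c["view"]);R=V[:3,:3]
    o=-R.T@V[:3,3];w=R.T@np.linalg.inv(K)@[u,v,1];return o+w*(z-o[2])/w[2]
E
python3 - <<'E'
from h import *
np.set_printoptions(precision=4,suppress=True)
out=[]
for n,cb,sb in(("top",(150,185,222,220),(255,120,310,195)),("side",(205,155,245,195),(265,175,335,240))):
    z=np.load(n+"0.npz");p,d=z["p"],z["d"];C=cloud(n,d)
    for b in(cb,sb):
        a,t,e,f=b;im=p[t:f,a:e,::-1];out.append(cv2.resize(im,(390,290),interpolation=cv2.INTER_CUBIC))
    for nm,b,lims in(("crank",cb,((.03,.055),(.058,.08),(.09,.115))),("stand",sb,((.128,.139),(.139,.15),(.158,.178)))):
        a,t,e,f=b;Q=C[t:f,a:e].reshape(-1,3)
        for lo,hi in lims:
            m=(Q[:,2]>lo)&(Q[:,2]<hi);q=Q[m];print(n,nm,lo,m.sum(),np.median(q,0) if len(q) else'',q.mean(0) if len(q) else'', np.ptp(q,0) if len(q) else '')
cv2.imwrite("pics/c0.png",np.vstack([np.hstack(out[:2]),np.hstack(out[2:])]))
E
```

```text
top crank 0.03 275 [0.4486 0.2595 0.0422] [0.4481 0.2661 0.0426] [0.034  0.1485 0.0241]
top crank 0.058 77 [0.4491 0.2654 0.0692] [0.4496 0.2575 0.0688] [0.0274 0.1373 0.0201]
top crank 0.09 51 [0.459  0.1912 0.1031] [0.4582 0.1918 0.1029] [0.0201 0.02   0.0194]
top stand 0.128 609 [ 0.5743 -0.0306  0.1354] [ 0.5787 -0.031   0.1351] [0.1433 0.0615 0.011 ]
top stand 0.139 157 [ 0.5739 -0.0302  0.1409] [ 0.5771 -0.0307  0.1414] [0.1334 0.0526 0.0109]
top stand 0.158 30 [ 0.5794 -0.0312  0.1655] [ 0.5799 -0.0311  0.1659] [0.0161 0.0162 0.0147]
side crank 0.03 184 [0.4475 0.2561 0.0437] [0.4475 0.2587 0.0443] [0.0388 0.1467 0.0237]
side crank 0.058 83 [0.4522 0.2531 0.069 ] [0.4527 0.2286 0.0679] [0.0321 0.0988 0.0213]
side crank 0.09 40 [0.4578 0.1873 0.1018] [0.458  0.1874 0.1005] [0.0179 0.023  0.0168]
side stand 0.128 440 [ 0.5646 -0.0403  0.136 ] [ 0.5753 -0.0385  0.1355] [0.1427 0.0639 0.0107]
side stand 0.139 113 [ 0.5758 -0.0366  0.1414] [ 0.5796 -0.0364  0.1419] [0.1203 0.0487 0.0107]
side stand 0.158 31 [ 0.579  -0.0351  0.1661] [ 0.579  -0.0348  0.1649] [0.0176 0.0164 0.0114]
```

View pics/c0.png

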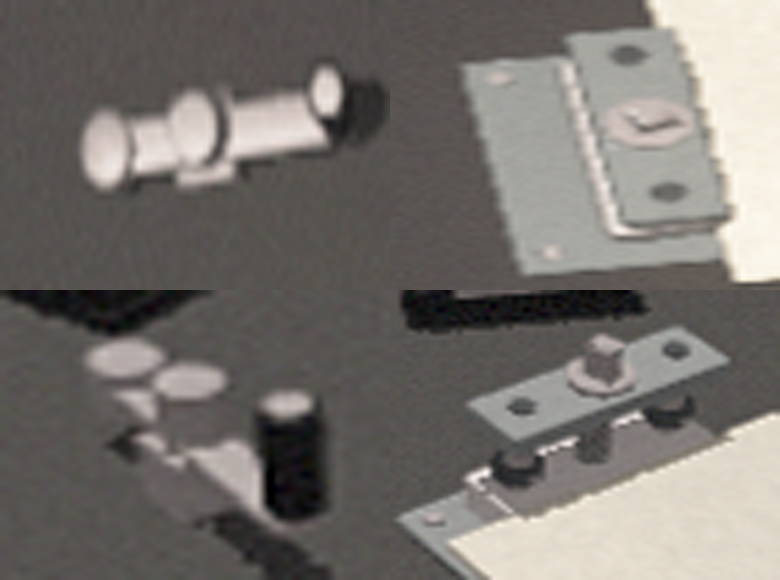

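```bash
python3 - <<'E'
from h import *
np.set_printoptions(precision=4,suppress=True)
for n,b in(("top",(150,185,222,220)),("side",(205,155,245,195))):
    z=np.load(n+"0.npz");d=z["d"];a,t,e,f=b;Q=cloud(n,d)[t:f,a:e].reshape(-1,3)
    for nm,m in(("boss",(abs(Q[:,2]-.07)<.007)&(abs(Q[:,1]-.262)<.025)),("weight",(Q[:,2]>.052)&(Q[:,2]<.08)&(Q[:,1]>.29)),("grip",(Q[:,2]>.096)&(Q[:,2]<.115))):
        q=Q[m];print(n,nm,len(q),q.mean(0) if len(q) else '',(q.min(0)+q.max(0))/2 if len(q) else '')
o=[]
for n,(u,v) in(("top",(291,151)),("side",(303,190))):
    p=np.load(n+"0.npz")["p"];o.append(cv2.resize(p[v-11:v+12,u-11:u+12,::-1],(400,400),interpolation=cv2.INTER_LANCZOS4))
for (x,y) in((.579,-.033),):
  for n in("top","side"):
    c=camera_model(n);q=c["intrinsics"]@(np.array(c["view"])@[x,y,.168,1])[:3];print(n,q[:2]/q[2])
cv2.imwrite("pics/sq.png",np.hstack(o))
E
```

```text
top boss 63 [0.4495 0.2662 0.0692] [0.4487 0.2658 0.0699]
top weight 27 [0.4442 0.3148 0.0542] [0.4434 0.3145 0.0557]
top grip 48 [0.4585 0.1923 0.1034] [0.4584 0.1924 0.1044]
side boss 36 [0.4495 0.2632 0.0695] [0.4502 0.2636 0.0686]
side weight 18 [0.4445 0.3136 0.0533] [0.4442 0.3129 0.054 ]
side grip 32 [0.4582 0.1882 0.1026] [0.4583 0.1906 0.1017]
top [292.6657 150.0077]
side [302.8412 186.8202]
```

View pics/sq.png

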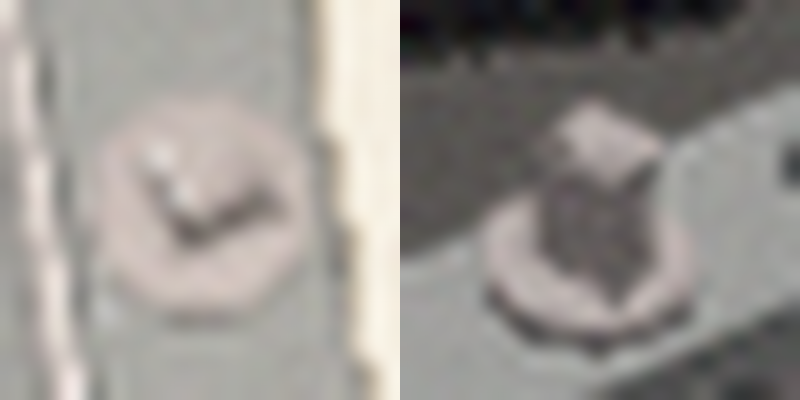

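The top crop shows the square's lower corner at crop (190,240), with flats running to (280,205) and (145,170), so the flats lie at about 27° in the world frame. The crank lies at about 6.7° (mod 90), so it needs roughly 20° CCW before seating.

```bash
python3 -m inch '1 -0.0268 -0.0179 0 0 0 0;1 -0.0268 -0.0179 0 0 0 0;1 -0.0268 -0.0179 0 0 0 0;1 -0.0268 -0.0179 0 0 0 0;1 -0.0268 -0.0179 0 0 0 0;1 -0.0268 -0.0179 0 0 0 0;1 -0.0268 -0.0179 0 0 0 0;1 -0.0268 -0.0179 0 0 0 0;1 -0.0268 -0.0179 0 0 0 0;1 -0.0268 -0.0179 0 0 0 0;1 -0.0268 -0.0179 0 0 0 0;1 -0.0268 -0.0179 0 0 0 0'
python3 -m inch '1 0 0 0 0 0 0.12;1 0 0 0 0 0 0.12;1 0 0 0 0 0 0.12;1 0 0 0 0 0 0.12;1 0 0 0 0 0 0.12;1 0 0 0 0 0 0.12;1 0 0 0 0 0 0.12;1 0 0 0 0 0 0.12;1 0 0 0 0 0 0.12;1 0 0 0 0 0 0;1 0 0 0 0 0 0'
cat >> h.py <<'E'
from scipy.spatial.transform import Rotation as Ro
np.set_printoptions(precision=4,suppress=True)
def go(t,yaw=None):
    s=get_state();R=Ro.from_quat(s["eef_rot"]).as_matrix()
    print("t",s["clock"],"pos",s["tool_pos"],"yhead",np.degrees(np.arctan2(R[1,1],R[0,1])),"tilt",R[:,2],"q",s["q"],"F",s["contact_force"],"M",s["moment"],"open",s["opening"],s["finger_force"])
    print("tool shift to target",R.T@(np.array(t)-s["tool_pos"]))
E
python3 -c "
from h import *
go((.4497,.2645,.0565))"
```

```text
clock: 1.1
tool_pos: [0.4499, 0.2624, 0.2495]
eef_rot: [0.186, 0.983, -0.0, -0.0]
contact_force: [0.4, 0.8, -0.8]
opening: 1.001
finger_force: 0.0
clock: 2.02
tool_pos: [0.4492, 0.264, 0.2495]
eef_rot: [0.664, 0.748, -0.0, 0.0]
contact_force: [-0.7, -0.2, 0.4]
opening: 1.0
finger_force: 0.0
t 2.0167 pos [0.4492 0.264  0.2495] yhead 6.851729867482316 tilt [-0.0004 -0.0006 -1.    ] q [-0.671   0.5538  0.0809  1.8858 -0.0651  0.7052 -0.433 ] F [-0.7243 -0.1757  0.4377] M [-0.0945  0.0536 -0.0394] open 0.9998540641334152 0.0
tool shift to target [0.0005 0.0007 0.193 ]
```

```bash
python3 -m inch '0 0 0 0.02 0 0 0;0 0 0 0.025 0 0 0;0 0 0 0.03 0 0 0;0 0 0 0.03 0 0 0;0 0 0 0.03 0 0 0;0 0 0 0.025 0 0 0;0 0 0 0.018 0 0 0;0 0 0 0.01 0 0 0;0 0 0 0.005 0 0 0;0 0 0 0 0 0 0;-1 0 0 0 0 0 0;-1 0 0 0 0 0 0;-1 0 0 0 0 0 0;-1 0 0 0 0 0 0;-1 0 0 0 0 0 0;-1 0 0 0 0 0 0' 40
python3 -c "
from h import *
go((.4497,.2645,.0565))"
```

```text
clock: 3.35
tool_pos: [0.4507, 0.2646, 0.0578]
eef_rot: [0.665, 0.747, 0.002, 0.001]
contact_force: [0.9, 0.4, 6.5]
opening: 0.286
finger_force: 40.0
t 3.35 pos [0.4507 0.2646 0.0578] yhead 6.64099524042905 tilt [ 0.0029  0.0016 -1.    ] q [-0.6364  0.8792  0.0285  2.0122 -0.088   0.2479 -0.417 ] F [0.8858 0.3816 6.5071] M [-0.0217 -0.1759  0.0488] open 0.28605233550153436 39.969209879636765
tool shift to target [ 0.     -0.001   0.0013]
```

```bash
python3 -m inch '-1 0 0 -0.005 0 0 0;-1 0 0 -0.015 0 0 0;-1 0 0 -0.025 0 0 0;-1 0 0 -0.03 0 0 0;-1 0 0 -0.03 0 0 0;-1 0 0 -0.03 0 0 0;-1 0 0 -0.025 0 0 0;-1 0 0 -0.018 0 0 0;-1 0 0 -0.01 0 0 0;-1 0 0 0 0 0 -0.117;-1 0 0 0 0 0 -0.117;-1 0 0 0 0 0 -0.117;-1 0 0 0 0 0 0;-1 0 0 0 0 0 0' 50
python3 -c "
from h import *
go((.5803,-.033,.245))"
```

```text
clock: 4.52
tool_pos: [0.4483, 0.2633, 0.2441]
eef_rot: [0.526, 0.851, -0.001, -0.001]
contact_force: [-0.1, 0.2, -6.3]
opening: 0.284
finger_force: 50.0
t 4.5167 pos [0.4483 0.2633 0.2441] yhead 26.5821651474668 tilt [-0.0026 -0.0013 -1.    ] q [-0.6039  0.5586 -0.0247  1.8898  0.0196  0.6963 -0.176 ] F [-0.1444  0.2108 -6.3159] M [-0.0624 -0.0152  0.031 ] open 0.2837943500268363 49.974029660224915
tool shift to target [-0.324  -0.0145 -0.0009]
```

```bash
python3 -m inch '-1 -0.015 -0.001 0 0 0 0;-1 -0.025 -0.001 0 0 0 0;-1 -0.03 -0.001 0 0 0 0;-1 -0.03 -0.001 0 0 0 0;-1 -0.03 -0.0015 0 0 0 0;-1 -0.03 -0.0015 0 0 0 0;-1 -0.03 -0.0015 0 0 0 0;-1 -0.03 -0.001 0 0 0 0;-1 -0.03 -0.001 0 0 0 0;-1 -0.03 -0.001 0 0 0 0;-1 -0.025 -0.001 0 0 0 0;-1 -0.012 -0.001 0 0 0 0;-1 -0.007 -0.001 0 0 0 0;-1 0 0 0 0 0 0;-1 0 0 0 0 0 0;-1 0 0 0 0 0 0'
python3 - <<'E'
from h import *
go((.5803,-.033,.245))
p,d=snapshot("side");np.savez("side1.npz",p=p,d=d);p2,d2=snapshot("top");np.savez("top1.npz",p=p2,d=d2)
a=cv2.resize(p[130:250,240:360,::-1],(400,400),interpolation=cv2.INTER_CUBIC);b=cv2.resize(p2[100:200,240:340,::-1],(400,400),interpolation=cv2.INTER_CUBIC)
cv2.imwrite("pics/ov.png",np.hstack([a,b]))
E
```

```text
clock: 5.85
tool_pos: [0.5816, -0.0292, 0.2445]
eef_rot: [0.523, 0.852, 0.0, -0.001]
contact_force: [0.1, 0.5, -6.0]
opening: 0.286
finger_force: 50.0
t 5.85 pos [ 0.5816 -0.0292  0.2445] yhead 26.906301879272625 tilt [-0.0013  0.0018 -1.    ] q [ 0.0125  0.635  -0.0688  1.7069  0.0541  0.8027  0.389 ] F [ 0.1264  0.4505 -5.9541] M [-0.0407 -0.0038  0.0197] open 0.2861785250099501 49.975318126380444
tool shift to target [-0.0028 -0.0029 -0.0005]
```

View pics/ov.png

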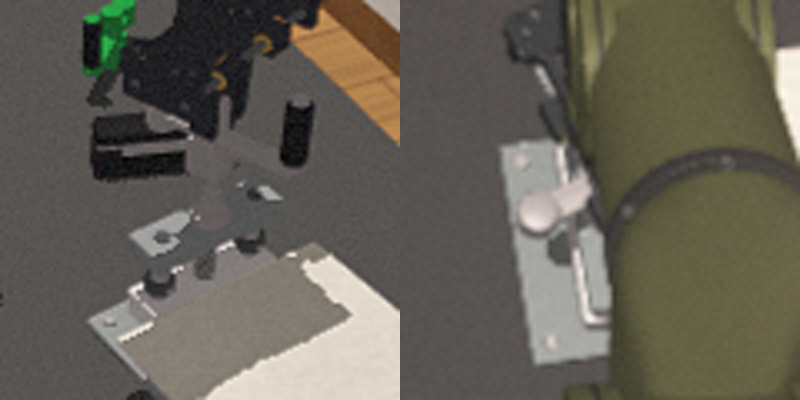

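The side view shows the crank upright in the gripper, with its hub just above the square end. I compare the grip and weight positions with the shaft in the same views.

```bash
python3 - <<'E'
from h import *
for n,nm,off in(("side","grip",75),("top","weight",-50)):
    d=np.load(n+"1.npz")["d"];Q=cloud(n,d).reshape(-1,3)
    lo,hi=(.282,.300) if nm=="grip" else (.232,.252)
    c=np.array([.5816,-.0292])+off/1000*np.array([np.cos(np.radians(-63.3)),np.sin(np.radians(-63.3))])
    m=(Q[:,2]>lo)&(Q[:,2]<hi)&(np.hypot(*(Q[:,:2]-c).T)<.022);q=Q[m]
    print(n,nm,len(q),"exp",c,q.mean(0),(q.min(0)+q.max(0))/2)
E
```

```text
side grip 52 exp [ 0.6153 -0.0962] [ 0.6112 -0.0971  0.2893] [ 0.6132 -0.0957  0.289 ]
top weight 92 exp [0.5591 0.0155] [0.556  0.0165 0.2382] [0.5559 0.0137 0.238 ]
```

```bash
python3 -m inch '-1 -0.0034 -0.0017 0.004 0 0 0;-1 0 0 0.005 0 0 0;-1 0 0 0.004 0 0 0;-1 0 0 0.002 0 0 0;-1 0 0 0.001 0 0 0;-1 0 0 0.001 0 0 0;-1 0 0 0.001 0 0 0;-1 0 0 0.001 0 0 0;-1 0 0 0.001 0 0 0;-1 0 0 0 0 0 0'
python3 -c "
from h import *
go((.5815,-.033,.2))"
```

```text
clock: 6.78
tool_pos: [0.5823, -0.0355, 0.2246]
eef_rot: [0.524, 0.852, 0.0, -0.0]
contact_force: [-0.0, 0.6, -5.6]
opening: 0.282
finger_force: 50.0
t 6.7833 pos [ 0.5823 -0.0355  0.2246] yhead 26.767287066517017 tilt [-0.0002  0.0001 -1.    ] q [ 0.0207  0.6613 -0.0661  1.726   0.0589  0.7564  0.3928] F [-0.0368  0.6028 -5.6003] M [-0.108   0.1113  0.0219] open 0.2820979453268278 49.97528985142708
tool shift to target [0.0026 0.0004 0.0246]
```

```bash
python3 -m inch '-1 0.0022 0 0 0 0 0;-1 0 0 0.001 0 0 0;-1 0 0 0.001 0 0 0;-1 0 0 0.001 0 0 0;-1 0 0 0 0 0 0;-1 0 0 0 0 0 0'
python3 -c "
from h import *
go((.5815,-.033,.2))"
```

```text
clock: 7.28
tool_pos: [0.5815, -0.0336, 0.2217]
eef_rot: [0.524, 0.852, 0.0, 0.0]
contact_force: [0.0, -0.1, -6.5]
opening: 0.28
finger_force: 50.0
t 7.2833 pos [ 0.5815 -0.0336  0.2217] yhead 26.757437285417467 tilt [ 0.0002  0.0002 -1.    ] q [ 0.0171  0.6638 -0.0656  1.732   0.0592  0.7474  0.389 ] F [ 0.0034 -0.1345 -6.4651] M [ 0.0415 -0.0885  0.0273] open 0.28021739882631475 49.976255893707275
tool shift to target [0.0005 0.0002 0.0217]
```

```bash
python3 -m inch '-1 0 0 0.001 0 0 0;-1 0 0 0.001 0 0 0;-1 0 0 0.001 0 0 0;-1 0 0 0.001 0 0 0;-1 0 0 0 0 0 0'
python3 -c "
from h import *
go((.5815,-.033,.2))"
```

```text
clock: 7.7
tool_pos: [0.5815, -0.0336, 0.2176]
eef_rot: [0.524, 0.852, 0.0, 0.0]
contact_force: [1.0, -0.6, -5.9]
opening: 0.282
finger_force: 50.0
t 7.7 pos [ 0.5815 -0.0336  0.2176] yhead 26.757926632850477 tilt [ 0.0003  0.0002 -1.    ] q [ 0.0169  0.6693 -0.0653  1.7361  0.06    0.7379  0.3883] F [ 0.9935 -0.6341 -5.8556] M [ 0.0207 -0.1731 -0.0279] open 0.2820578671502819 49.981320798397064
tool shift to target [0.0005 0.0002 0.0176]
```

```bash
python3 -m inch '-1 0 0 0.0015 0 0 0;-1 0 0 0.0015 0 0 0;-1 0 0 0.0015 0 0 0;-1 0 0 0.0015 0 0 0;-1 0 0 0.0015 0 0 0;-1 0 0 0 0 0 0'
python3 -c "
from h import *
go((.5815,-.033,.2))"
```

```text
clock: 8.2
tool_pos: [0.5815, -0.0335, 0.2099]
eef_rot: [0.524, 0.852, 0.0, 0.0]
contact_force: [2.0, 0.1, -6.1]
opening: 0.283
finger_force: 50.0
t 8.2 pos [ 0.5815 -0.0335  0.2099] yhead 26.761383263002156 tilt [ 0.0002  0.0002 -1.    ] q [ 0.0165  0.6796 -0.0648  1.7433  0.0614  0.7205  0.387 ] F [ 1.9717  0.1022 -6.1198] M [ 0.0652 -0.3168  0.0312] open 0.28312619619128665 49.98859131708741
tool shift to target [0.0005 0.0002 0.0099]
```

It is engaged on the square. I go down to the shoulder, gently at the end.

```bash
python3 -m inch '-1 0 0 0.0015 0 0 0;-1 0 0 0.0015 0 0 0;-1 0 0 0.0015 0 0 0;-1 0 0 0.001 0 0 0;-1 0 0 0.001 0 0 0;-1 0 0 0.001 0 0 0;-1 0 0 0.001 0 0 0;-1 0 0 0.001 0 0 0;-1 0 0 0 0 0 0'
python3 -c "
from h import *
go((.5815,-.033,.2))"
```

```text
clock: 8.95
tool_pos: [0.5816, -0.0335, 0.2006]
eef_rot: [0.524, 0.852, 0.0, 0.0]
contact_force: [3.3, 0.6, -5.2]
opening: 0.279
finger_force: 50.0
t 8.95 pos [ 0.5816 -0.0335  0.2006] yhead 26.76303146272778 tilt [ 0.0004  0.0002 -1.    ] q [ 0.016   0.6923 -0.064   1.7518  0.0632  0.699   0.3855] F [ 3.2699  0.6208 -5.195 ] M [ 0.1643 -0.4746 -0.0514] open 0.27908889620865784 49.99235490337014
tool shift to target [0.0005 0.0002 0.0006]
```

```bash
python3 -m inch '-1 -0.0002 0.0005 0.001 0 0 0;-1 0 0 0.001 0 0 0;-1 0 0 0.001 0 0 0;-1 0 0 0 0 0 0;-1 0 0 0 0 0 0'
python3 -c "
from h import *
go((.5815,-.033,.2))"
```

```text
clock: 9.37
tool_pos: [0.5821, -0.0336, 0.1997]
eef_rot: [0.524, 0.852, 0.0, 0.001]
contact_force: [-2.3, 0.6, 10.2]
opening: 0.281
finger_force: 50.0
t 9.3667 pos [ 0.5821 -0.0336  0.1997] yhead 26.752596106057446 tilt [ 0.0012 -0.0001 -1.    ] q [ 0.0157  0.6938 -0.0636  1.7518  0.0635  0.6967  0.385 ] F [-2.3382  0.6153 10.1816] M [ 0.1225  0.7527 -0.0112] open 0.28118892652823557 49.97243911027908
tool shift to target [ 0.0008 -0.0003 -0.0003]
```

```bash
python3 -m inch '-1 0 0 -0.0015 0 0 0;-1 0 0 -0.0005 0 0 0.03;-1 0 0 0 0 0 0.06;-1 0 0 0 0 0 0.08;-1 0 0 0 0 0 0.1;-1 0 0 0 0 0 0.1;-1 0 0 0 0 0 0.1;-1 0 0 0 0 0 0' 55
python3 -c "
from h import *
go((.5815,-.033,.2))"
```

```text
clock: 10.03
tool_pos: [0.5811, -0.0339, 0.1998]
eef_rot: [0.709, 0.705, -0.001, -0.0]
contact_force: [-1.0, 0.4, 2.4]
opening: 0.281
finger_force: 55.0
t 10.0333 pos [ 0.5811 -0.0339  0.1998] yhead -0.36279128242753717 tilt [-0.0019 -0.0009 -1.    ] q [-0.0658  0.6964  0.0762  1.7564 -0.075   0.6935  0.0442] F [-0.9762  0.4268  2.3913] M [-0.074   0.6079  0.023 ] open 0.2810465356217107 54.959797225892544
tool shift to target [ 0.0009  0.0004 -0.0002]
```

```bash
python3 -m inch '-1 0 0 0 0 0 0.06;-1 0 0 0 0 0 0.12;-1 0 0 0 0 0 0.12;-1 0 0 0 0 0 0.12;-1 0 0 0 0 0 0.12;-1 0 0 0 0 0 0.12;-1 0 0 0 0 0 0.12;-1 0 0 0 0 0 0.12'
python3 - <<'E'
from h import *
go((.5815,-.033,.2))
p,d=snapshot("side");np.savez("side2.npz",p=p,d=d)
cv2.imwrite("pics/w1.png",cv2.resize(p[110:260,230:380,::-1],(500,500),interpolation=cv2.INTER_CUBIC))
E
```

```text
clock: 10.7
tool_pos: [0.5791, -0.0327, 0.1998]
eef_rot: [0.945, 0.327, -0.003, -0.002]
contact_force: [-6.9, 1.8, 7.1]
opening: 0.283
finger_force: 55.0
t 10.7 pos [ 0.5791 -0.0327  0.1998] yhead -51.86365928495028 tilt [-0.0062  0.0021 -1.    ] q [-0.2151  0.7213  0.338   1.7665 -0.3419  0.7185 -0.5991] F [-6.9326  1.7865  7.0533] M [0.5176 1.794  0.4567] open 0.2830744607250069 54.95163833722472
tool shift to target [ 0.0017  0.0017 -0.0002]
```

View pics/w1.png

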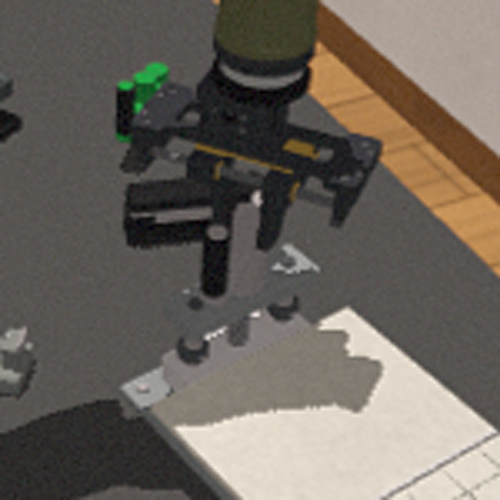

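The side view shows the crank turning with the hand, with its grip now at crop (215,260). I continue the stroke.

```bash
python3 -m inch '-1 0 0 0 0 0 0.08;-1 0 0 0 0 0 0.12;-1 0 0 0 0 0 0.12;-1 0 0 0 0 0 0.12;-1 0 0 0 0 0 0.12;-1 0 0 0 0 0 0.12;-1 0 0 0 0 0 0.12;-1 0 0 0 0 0 0.12;-1 0 0 0 0 0 0.12;-1 0 0 0 0 0 0.12;-1 0 0 0 0 0 0.12;-1 0 0 0 0 0 0.12;-1 0 0 0 0 0 0.12;-1 0 0 0 0 0 0.1;-1 0 0 0 0 0 0'
python3 -c "
from h import *
go((.5815,-.033,.2))"
```

```text
clock: 12.0
tool_pos: [0.58, -0.029, 0.1998]
eef_rot: [0.889, -0.458, -0.004, -0.002]
contact_force: [-7.1, 8.6, 12.2]
opening: 0.279
finger_force: 55.0
t 12.0 pos [ 0.58   -0.029   0.1998] yhead -144.46464003813435 tilt [-0.0053  0.0082 -1.    ] q [-0.4474  0.8411  0.8013  1.7764 -0.7784  0.8807 -1.8012] F [-7.1242  8.6394 12.1652] M [2.0406 1.4564 0.1248] open 0.2794615495081403 54.9605861864984
tool shift to target [ 0.0041  0.0012 -0.0002]
```

```bash
python3 -m inch '0 0 0 0 0 0 0;0 0 0 0 0 0 0;0 0 0 0 0 0 0'
python3 -c "
from h import *
go((.581,-.0313,.2005))"
```

```text
clock: 12.25
tool_pos: [0.5822, -0.034, 0.1997]
eef_rot: [0.889, -0.458, 0.0, 0.0]
contact_force: [0.1, -0.5, -1.4]
opening: 0.483
finger_force: 0.0
t 12.25 pos [ 0.5822 -0.034   0.1997] yhead -144.50327136208915 tilt [ 0.0006 -0.0005 -1.    ] q [-0.4441  0.8425  0.8032  1.7753 -0.7766  0.8722 -1.7991] F [ 0.0592 -0.4581 -1.431 ] M [ 0.0828  0.1744 -0.0283] open 0.4825515740069077 0.0
tool shift to target [-0.0029 -0.0006 -0.0008]
```

```bash
python3 -m inch '0 -0.0029 -0.0006 -0.0008 0 0 0;0 0 0 0 0 0 -0.12;0 0 0 0 0 0 -0.12;0 0 0 0 0 0 -0.12;0 0 0 0 0 0 -0.12;0 0 0 0 0 0 -0.12;0 0 0 0 0 0 -0.12;0 0 0 0 0 0 -0.12;0 0 0 0 0 0 -0.12;0 0 0 0 0 0 -0.12;0 0 0 0 0 0 -0.12;0 0 0 0 0 0 -0.12;0 0 0 0 0 0 -0.12;0 0 0 0 0 0 -0.12;0 0 0 0 0 0 -0.12;0 0 0 0 0 0 -0.12;0 0 0 0 0 0 -0.12;0 0 0 0 0 0 -0.12;0 0 0 0 0 0 -0.12;0 0 0 0 0 0 -0.12'
python3 -c "
from h import *
go((.581,-.0313,.2005))"
```

```text
clock: 13.92
tool_pos: [0.5808, -0.0314, 0.2005]
eef_rot: [0.786, 0.618, -0.0, 0.0]
contact_force: [-1.0, -0.7, -0.1]
opening: 0.499
finger_force: 0.0
t 13.9167 pos [ 0.5808 -0.0314  0.2005] yhead -13.60556494987101 tilt [ 0.0003 -0.0005 -1.    ] q [-0.1117  0.6985  0.1484  1.7614 -0.1488  0.6922 -0.1203] F [-1.0083 -0.6522 -0.068 ] M [-0.0423  0.1322  0.04  ] open 0.4990710528308829 0.0
tool shift to target [ 0.0002  0.0002 -0.    ]
```

```bash
python3 -m inch '0 0 0 0 0 0 -0.12;0 0 0 0 0 0 -0.12;0 0 0 0 0 0 -0.12;0 0 0 0 0 0 -0.12;0 0 0 0 0 0 -0.12;0 0 0 0 0 0 -0.12;0 0 0 0 0 0 -0.12;0 0 0 0 0 0 -0.12;0 0 0 0 0 0 -0.12;0 0 0 0 0 0 -0.12;0 0 0 0 0 0 -0.12;0 0 0 0 0 0 -0.12;0 0 0 0 0 0 -0.12;0 0 0 0 0 0 -0.12;0 0 0 0 0 0 -0.12;0 0 0 0 0 0 -0.12;0 0 0 0 0 0 0'
python3 -c "
from h import *
go((.581,-.0313,.2005))"
```

```text
clock: 15.33
tool_pos: [0.5807, -0.0318, 0.2003]
eef_rot: [-0.054, 0.999, -0.0, -0.0]
contact_force: [-0.2, 0.4, -0.7]
opening: 0.502
finger_force: 0.0
t 15.3333 pos [ 0.5807 -0.0318  0.2003] yhead 96.20099867825093 tilt [-0.0001 -0.0001 -1.    ] q [ 0.2142  0.7171 -0.4125  1.7434  0.391   0.7634  1.2852] F [-0.171   0.4181 -0.6911] M [0.0915 0.0136 0.0766] open 0.5021544388449398 0.0
tool shift to target [-0.0003  0.0004 -0.0002]
```

```bash
python3 -m inch '0 0 0 0 0 0 -0.12;0 0 0 0 0 0 -0.12;0 0 0 0 0 0 -0.12;0 0 0 0 0 0 -0.12;0 0 0 0 0 0 -0.12;0 0 0 0 0 0 -0.12;0 0 0 0 0 0 -0.12;0 0 0 0 0 0 0;-1 0 0 0 0 0 0;-1 0 0 0 0 0 0;-1 0 0 0 0 0 0;-1 0 0 0 0 0 0' 55
python3 -c "
from h import *
go((.581,-.0313,.2005))"
```

```text
clock: 16.33
tool_pos: [0.5809, -0.0311, 0.2006]
eef_rot: [-0.455, 0.891, -0.0, 0.0]
contact_force: [-0.2, -0.6, -1.8]
opening: 0.285
finger_force: 55.0
t 16.3333 pos [ 0.5809 -0.0311  0.2006] yhead 144.09641186518397 tilt [ 0.0005 -0.0005 -1.    ] q [ 0.3397  0.7606 -0.6464  1.7362  0.588   0.8471  1.9389] F [-0.2283 -0.57   -1.7523] M [ 0.001  -0.0425 -0.029 ] open 0.2851786836759413 55.000146087259054
tool shift to target [ 0.0001 -0.0002  0.0001]
```

```bash
python3 -m inch '-1 0 0 0 0 0 0.08;-1 0 0 0 0 0 0.12;-1 0 0 0 0 0 0.12;-1 0 0 0 0 0 0.12;-1 0 0 0 0 0 0.12;-1 0 0 0 0 0 0.12;-1 0 0 0 0 0 0.12;-1 0 0 0 0 0 0.12;-1 0 0 0 0 0 0.12;-1 0 0 0 0 0 0.12;-1 0 0 0 0 0 0.12;-1 0 0 0 0 0 0.12;-1 0 0 0 0 0 0.12;-1 0 0 0 0 0 0.12;-1 0 0 0 0 0 0.12;-1 0 0 0 0 0 0.12;-1 0 0 0 0 0 0.12;-1 0 0 0 0 0 0.12;-1 0 0 0 0 0 0.12;-1 0 0 0 0 0 0.12'
python3 -c "
from h import *
go((.581,-.0313,.2005))"
python3 -m inch '-1 0 0 0 0 0 0.12;-1 0 0 0 0 0 0.12;-1 0 0 0 0 0 0.12;-1 0 0 0 0 0 0.12;-1 0 0 0 0 0 0.12;-1 0 0 0 0 0 0.12;-1 0 0 0 0 0 0.12;-1 0 0 0 0 0 0.12;-1 0 0 0 0 0 0.12;-1 0 0 0 0 0 0.12;-1 0 0 0 0 0 0.12;-1 0 0 0 0 0 0.12;-1 0 0 0 0 0 0.12;-1 0 0 0 0 0 0.12;-1 0 0 0 0 0 0.12;-1 0 0 0 0 0 0.12;-1 0 0 0 0 0 0.12;-1 0 0 0 0 0 0.12;-1 0 0 0 0 0 0.12;-1 0 0 0 0 0 0.0'
python3 -c "
from h import *
go((.581,-.0313,.2005))"
```

```text
clock: 18.0
tool_pos: [0.5811, -0.0305, 0.2005]
eef_rot: [0.651, 0.759, 0.0, 0.0]
contact_force: [-0.7, -0.1, -2.3]
opening: 0.281
finger_force: 55.0
t 18.0 pos [ 0.5811 -0.0305  0.2005] yhead 8.705101573739503 tilt [ 0.001  -0.0001 -1.    ] q [-0.0428  0.6924  0.0273  1.7573 -0.0272  0.6912  0.151 ] F [-0.6951 -0.1172 -2.3368] M [-0.0488 -0.0972  0.3522] open 0.2810085327245914 54.99467980116606
tool shift to target [-0.0008 -0.0002  0.    ]
clock: 19.67
tool_pos: [0.5814, -0.031, 0.2006]
eef_rot: [0.962, -0.274, 0.001, 0.001]
contact_force: [2.1, -1.3, -0.6]
opening: 0.283
finger_force: 55.0
t 19.6667 pos [ 0.5814 -0.031   0.2006] yhead -121.82185721247271 tilt [ 0.0014 -0.0016 -1.    ] q [-0.4021  0.8019  0.6935  1.7759 -0.6792  0.8173 -1.5004] F [ 2.0972 -1.3231 -0.6267] M [-0.134  -0.1551 -0.012 ] open 0.2825895911334523 55.00155307352543
tool shift to target [-0.0002  0.0005  0.0001]
```

```bash
python3 -m inch '-1 0 0 0 0 0 0.08;-1 0 0 0 0 0 0.12;-1 0 0 0 0 0 0.12;-1 0 0 0 0 0 0.12;-1 0 0 0 0 0 0.12;-1 0 0 0 0 0 0.12;-1 0 0 0 0 0 0;0 0 0 0 0 0 0;0 0 0 0 0 0 0;0 0 0 0 0 0 -0.05;0 0 0 0 0 0 -0.12;0 0 0 0 0 0 -0.12;0 0 0 0 0 0 -0.12;0 0 0 0 0 0 -0.12;0 0 0 0 0 0 -0.12;0 0 0 0 0 0 -0.12;0 0 0 0 0 0 -0.12;0 0 0 0 0 0 -0.12;0 0 0 0 0 0 -0.12;0 0 0 0 0 0 -0.12'
python3 - <<'E'
from h import *
go((.581,-.0313,.2005))
# table surface: compare before/now, patch on side table vs board, side camera
p,d=snapshot("side");np.savez("side3.npz",p=p,d=d)
a=np.array([.574+.003,-.033]);
for f in("side0","side3"):
    C=cloud("side",np.load(f+".npz")["d"]).reshape(-1,3)
    for nm,y0,y1 in(("table",-.21,-.14),("board",-.36,-.29)):
        m=(C[:,1]>y0)&(C[:,1]<y1)&(abs(C[:,0]-.585)<.05)&(C[:,2]>.04)&(C[:,2]<.1);print(f,nm,m.sum(),np.median(C[m,2]))
E
```

```text
clock: 21.33
tool_pos: [0.5805, -0.0303, 0.2007]
eef_rot: [1.0, 0.014, -0.0, -0.001]
contact_force: [-0.6, 0.8, -0.3]
opening: 0.5
finger_force: 0.0
t 21.3333 pos [ 0.5805 -0.0303  0.2007] yhead -88.4486876522421 tilt [-0.      0.0013 -1.    ] q [-0.3215  0.7556  0.5284  1.7731 -0.5288  0.7583 -1.0622] F [-0.5963  0.7581 -0.3077] M [0.0001 0.1714 0.0126] open 0.4997714217859984 0.0
tool shift to target [0.0005 0.001  0.0002]
side0 table 713 0.07096259027457123
side0 board 949 0.08059214849355817
side3 table 704 0.07744403110231521
side3 board 956 0.08056001339621785
```

The table has risen 6.5 mm (1.3 turns, so no slip) and about 3.1 mm remains. I wind the hand back for the last stroke.

```bash
python3 -m inch '0 0 0 0 0 0 -0.12;0 0 0 0 0 0 -0.12;0 0 0 0 0 0 -0.12;0 0 0 0 0 0 -0.12;0 0 0 0 0 0 -0.12;0 0 0 0 0 0 -0.12;0 0 0 0 0 0 -0.12;0 0 0 0 0 0 -0.12;0 0 0 0 0 0 -0.12;0 0 0 0 0 0 -0.12;0 0 0 0 0 0 -0.12;0 0 0 0 0 0 -0.12;0 0 0 0 0 0 -0.12;0 0 0 0 0 0 -0.12;0 0 0 0 0 0 -0.12;0 0 0 0 0 0 -0.12;0 0 0 0 0 0 -0.12;0 0 0 0 0 0 -0.12;0 0 0 0 0 0 -0.12;0 0 0 0 0 0 -0.12'
python3 -m inch '0 0 0 0 0 0 -0.12;0 0 0 0 0 0 -0.12;0 0 0 0 0 0 -0.12;0 0 0 0 0 0 -0.12;0 0 0 0 0 0 -0.12;0 0 0 0 0 0 -0.12;0 0 0 0 0 0 -0.12;0 0 0 0 0 0 -0.12;0 0 0 0 0 0 -0.12;0 0 0 0 0 0 -0.12;0 0 0 0 0 0 -0.12;0 0 0 0 0 0 -0.12;0 0 0 0 0 0 -0.12;0 0 0 0 0 0 -0.12;0 0 0 0 0 0 -0.12;0 0 0 0 0 0 0'
python3 -c "
from h import *
go((.581,-.0313,.2005))"
```

```text
clock: 23.05
tool_pos: [0.5804, -0.0309, 0.2007]
eef_rot: [0.351, 0.936, 0.0, -0.0]
contact_force: [-0.0, -0.6, -0.3]
opening: 0.499
finger_force: 0.0
clock: 24.38
tool_pos: [0.5804, -0.0312, 0.2004]
eef_rot: [-0.513, 0.858, 0.0, -0.0]
contact_force: [-0.3, -0.4, 0.1]
opening: 0.499
finger_force: 0.0
t 24.3833 pos [ 0.5804 -0.0312  0.2004] yhead 151.79143060490944 tilt [-0.0006  0.0003 -1.    ] q [ 0.3602  0.77   -0.6849  1.7358  0.6171  0.8639  2.047 ] F [-0.3058 -0.3613  0.0764] M [ 0.1036  0.0329 -0.024 ] open 0.49865939298652606 0.0
tool shift to target [-0.0002 -0.0006 -0.0001]
```

```bash
python3 -m inch '-1 0 0 0 0 0 0;-1 0 0 0 0 0 0;-1 0 0 0 0 0 0;-1 0 0 0 0 0 0.06;-1 0 0 0 0 0 0.12;-1 0 0 0 0 0 0.12;-1 0 0 0 0 0 0.12;-1 0 0 0 0 0 0.12;-1 0 0 0 0 0 0.12;-1 0 0 0 0 0 0.12;-1 0 0 0 0 0 0.12;-1 0 0 0 0 0 0.12;-1 0 0 0 0 0 0.12;-1 0 0 0 0 0 0.12;-1 0 0 0 0 0 0.12;-1 0 0 0 0 0 0.12;-1 0 0 0 0 0 0.12;-1 0 0 0 0 0 0.12;-1 0 0 0 0 0 0.12;-1 0 0 0 0 0 0.12' 45
python3 -m inch '-1 0 0 0 0 0 0.12;-1 0 0 0 0 0 0.12;-1 0 0 0 0 0 0.12;-1 0 0 0 0 0 0.12;-1 0 0 0 0 0 0.12;-1 0 0 0 0 0 0.12;-1 0 0 0 0 0 0.12;-1 0 0 0 0 0 0.12'
python3 - <<'E'
from h import *
go((.581,-.0313,.2005))
p,d=snapshot("side");C=cloud("side",d).reshape(-1,3)
for nm,y0,y1 in(("table",-.21,-.14),("board",-.36,-.29)):
        m=(C[:,1]>y0)&(C[:,1]<y1)&(abs(C[:,0]-.585)<.05)&(C[:,2]>.04)&(C[:,2]<.1);print(nm,m.sum(),np.median(C[m,2]))
E
```

```text
clock: 26.05
tool_pos: [0.581, -0.0305, 0.2006]
eef_rot: [0.439, 0.898, 0.0, 0.0]
contact_force: [0.5, 0.1, -2.4]
opening: 0.285
finger_force: 45.0
clock: 26.72
tool_pos: [0.5813, -0.0305, 0.2006]
eef_rot: [0.804, 0.594, 0.001, 0.001]
contact_force: [1.0, -0.0, -2.8]
opening: 0.281
finger_force: 45.0
t 26.7167 pos [ 0.5813 -0.0305  0.2006] yhead -17.088285257749565 tilt [ 0.0015 -0.0003 -1.    ] q [-0.1188  0.6992  0.1584  1.7614 -0.1593  0.692  -0.1726] F [ 1.0333 -0.0038 -2.7693] M [-0.2673 -0.1931  0.3225] open 0.2812478569032411 44.99309917911887
tool shift to target [-0.0008 -0.0001  0.0001]
table 711 0.07970608345065018
board 952 0.08054994767843984
```

```bash
python3 -m inch '-1 0 0 0 0 0 0.08;-1 0 0 0 0 0 0.08;-1 0 0 0 0 0 0.08;-1 0 0 0 0 0 0.06;-1 0 0 0 0 0 0.05;-1 0 0 0 0 0 0.05'
python3 -c "
from h import *
go((.581,-.0313,.2005))"
python3 -m inch '-1 0 0 0 0 0 0.04;-1 0 0 0 0 0 0.04;-1 0 0 0 0 0 0.04;-1 0 0 0 0 0 0.04'
python3 -c "
from h import *
go((.581,-.0313,.2005))"
```

```text
clock: 27.27
tool_pos: [0.5814, -0.0306, 0.2006]
eef_rot: [0.905, 0.425, 0.001, 0.001]
contact_force: [0.8, -1.2, -1.6]
opening: 0.28
finger_force: 45.0
t 27.2667 pos [ 0.5814 -0.0306  0.2006] yhead -39.65911096720558 tilt [ 0.0015 -0.0004 -1.    ] q [-0.1845  0.7109  0.2741  1.7647 -0.2764  0.7022 -0.4538] F [ 0.7504 -1.1828 -1.6194] M [-0.2556 -0.2038  0.3821] open 0.28024614198283143 44.99692864716053
tool shift to target [-0.0007  0.0001  0.0001]
clock: 27.6
tool_pos: [0.5814, -0.0307, 0.2006]
eef_rot: [0.936, 0.352, 0.001, 0.0]
contact_force: [1.2, -0.5, -2.8]
opening: 0.284
finger_force: 45.0
t 27.6 pos [ 0.5814 -0.0307  0.2006] yhead -48.79880275147231 tilt [ 0.0015 -0.0004 -1.    ] q [-0.2106  0.7171  0.3208  1.7661 -0.3235  0.7088 -0.568 ] F [ 1.1902 -0.4526 -2.7865] M [-0.2455 -0.2302  0.3948] open 0.28401205092604626 44.9971323274076
tool shift to target [-0.0007  0.0002  0.0001]
```

```bash
for i in 1; do python3 -m inch '-1 0 0 0 0 0 0.04;-1 0 0 0 0 0 0.04;-1 0 0 0 0 0 0.04;-1 0 0 0 0 0 0.04' >/dev/null
python3 -c "
from h import *
go((.581,-.0313,.2005))"; python3 -m inch '-1 0 0 0 0 0 0.04;-1 0 0 0 0 0 0.04;-1 0 0 0 0 0 0.04' > /dev/null
python3 -c "
from h import *
go((.581,-.0313,.2005))"; done
```

```text
t 27.9333 pos [ 0.5814 -0.0307  0.2006] yhead -57.96391094581484 tilt [ 0.0015 -0.0005 -1.    ] q [-0.2363  0.7244  0.3677  1.7675 -0.3704  0.7169 -0.6827] F [ 2.5252 -1.463  -2.1171] M [-0.3081 -0.2216  0.3635] open 0.28549225193107775 44.99711925163865
tool shift to target [-0.0006  0.0003  0.0001]
t 28.1833 pos [ 0.5814 -0.0307  0.2007] yhead -64.83815633971885 tilt [ 0.0016 -0.0005 -1.    ] q [-0.2555  0.7303  0.4029  1.7684 -0.4052  0.724  -0.7692] F [ 2.3334 -1.7741 -1.0793] M [-0.2666 -0.1366  0.3924] open 0.283158557035233 44.99712411314249
tool shift to target [-0.0006  0.0003  0.0002]
```

```bash
python3 -m inch '-1 0 0 0 0 0 0.04;-1 0 0 0 0 0 0.04;-1 0 0 0 0 0 0.04' >/dev/null
python3 -c "
from h import *
go((.581,-.0313,.2005))"; python3 -m inch '-1 0 0 0 0 0 0.04;-1 0 0 0 0 0 0.04' > /dev/null
python3 - <<'E'
from h import *
go((.581,-.0313,.2005))
p,d=snapshot("side");C=cloud("side",d).reshape(-1,3)
for nm,y0,y1 in(("table",-.21,-.14),("board",-.36,-.29)):
        m=(C[:,1]>y0)&(C[:,1]<y1)&(abs(C[:,0]-.585)<.05)&(C[:,2]>.04)&(C[:,2]<.1);print(nm,m.sum(),np.median(C[m,2]))
E
```

```text
t 28.4333 pos [ 0.5814 -0.0308  0.2007] yhead -71.71470252525039 tilt [ 0.0016 -0.0006 -1.    ] q [-0.2743  0.7369  0.438   1.7694 -0.4398  0.732  -0.8559] F [ 2.3347 -0.8834 -2.137 ] M [-0.3231 -0.2083  0.4142] open 0.2820976714002579 44.99715121462941
tool shift to target [-0.0006  0.0003  0.0002]
t 28.6 pos [ 0.5814 -0.0308  0.2007] yhead -76.2935487439283 tilt [ 0.0016 -0.0007 -1.    ] q [-0.2867  0.7416  0.4614  1.77   -0.4625  0.7378 -0.9139] F [ 1.6543 -1.1113 -2.3302] M [-0.2805 -0.1783  0.3276] open 0.28067177178209396 44.997250624001026
tool shift to target [-0.0005  0.0004  0.0002]
table 706 0.08046649319421623
board 956 0.08061779355377607
```

```bash
M='from plant import get_state as g;s=g();print(s["moment"][2],s["contact_force"],s["q"][6])'
python3 -m inch '-1 0 0 0 0 0 0.035;-1 0 0 0 0 0 0.035' >/dev/null;python3 -c "$M"
python3 -m inch '-1 0 0 0 0 0 0.035;-1 0 0 0 0 0 0.035' >/dev/null;python3 -c "$M"
```

```text
0.400093246367463 [ 1.31828709 -0.98240273 -0.9753593 ] -0.9642290282145549
0.3494034725710548 [ 1.68848082 -1.33571113 -1.58883286] -1.015369553502462
```

```bash
M='from plant import get_state as g;s=g();print(s["moment"][2],s["contact_force"],s["q"][6])'
python3 -m inch '-1 0 0 0 0 0 0.03;-1 0 0 0 0 0 0.03' >/dev/null;python3 -c "$M"
python3 -m inch '-1 0 0 0 0 0 0.03;-1 0 0 0 0 0 0.03' >/dev/null;python3 - <<'E'
from h import *
go((.581,-.0313,.2005))
p,d=snapshot("side");C=cloud("side",d).reshape(-1,3);np.savez("side4.npz",p=p,d=d)
for nm,y0,y1 in(("table",-.21,-.14),("board",-.36,-.29)):
        m=(C[:,1]>y0)&(C[:,1]<y1)&(abs(C[:,0]-.585)<.05)&(C[:,2]>.04)&(C[:,2]<.1);print(nm,m.sum(),np.median(C[m,2]))
m=(C[:,2]>.235)&(C[:,2]<.252)&(abs(np.hypot(C[:,0]-.579,C[:,1]+.033)-.075)<.014);q=C[m];print(m.sum(),q.mean(0),np.degrees(np.arctan2(q[:,1].mean()+.033,q[:,0].mean()-.579)))
E
```

```text
0.7612876317359176 [ 2.02946225 -1.66546933 -3.03123398] -1.0598464254658904
t 29.3167 pos [ 0.5809 -0.0309  0.2006] yhead -91.2885928202643 tilt [ 0.0002 -0.0004 -1.    ] q [-0.326   0.7584  0.5377  1.7724 -0.5357  0.7607 -1.1047] F [ 0.3881 -1.2311  0.07  ] M [-0.4143  0.0058  0.8499] open 0.28531995072424454 44.99485284090042
tool shift to target [0.0001 0.0004 0.0001]
table 711 0.08065107248416188
board 960 0.08063143024466535
16 [ 0.6251 -0.1016  0.2411] -56.11066332971842
```

The moment jumped from 0.36 to 0.85 N m, so the stop is met, and the table reads level with the board. I release after one small confirming nudge.

```bash
M='from plant import get_state as g;s=g();print(s["moment"][2],s["contact_force"],s["q"][6])'
python3 -m inch '-1 0 0 0 0 0 0.03;-1 0 0 0 0 0 0' >/dev/null;python3 -c "$M"
python3 -m inch '0 0 0 0 0 0 0;0 0 0 0 0 0 0;0 0 0 0 0 0 0;0 0 0 -0.01 0 0 0;0 0 0 -0.02 0 0 0;0 0 0 -0.03 0 0 0;0 0 0 -0.03 0 0 0;0 0 0 -0.03 0 0 0;0 0 0 -0.03 0 0 0;0 -0.035 0 0 0 0 0;0 -0.035 0 0 0 0 0;0 -0.035 0 0 0 0 0;0 -0.035 0 0 0 0 0;0 0 0 0 0 0 0;0 0 0 0 0 0 0'
python3 - <<'E'
from h import *
go((.581,-.0313,.2005))
for n in("side","top"):
    p,d=snapshot(n);C=cloud(n,d).reshape(-1,3)
    for nm,y0,y1 in(("table",-.21,-.14),("board",-.36,-.29)):
        m=(C[:,1]>y0)&(C[:,1]<y1)&(abs(C[:,0]-.585)<.05)&(C[:,2]>.04)&(C[:,2]<.1);print(nm,m.sum(),np.median(C[m,2]))
    m=(np.hypot(C[:,0]-.579,C[:,1]+.033)<.02)&(abs(C[:,2]-.212)<.007);q=C[m];print("boss top",m.sum(),q.mean(0) if len(q) else'')
    if n=="side":cv2.imwrite("pics/end.png",cv2.resize(p[110:260,230:380,::-1],(500,500),interpolation=cv2.INTER_CUBIC))
E
```

```text
0.8581301351451345 [ 0.07648413 -2.1995782   1.41317316] -1.1268402580811434
clock: 30.78
tool_pos: [0.4391, -0.0234, 0.3512]
eef_rot: [1.0, -0.027, -0.0, -0.001]
contact_force: [1.1, 0.1, 1.4]
opening: 0.502
finger_force: 0.0
t 30.7833 pos [ 0.4391 -0.0234  0.3512] yhead -93.06175669255475 tilt [-0.0005  0.0024 -1.    ] q [-0.5583  0.3783  0.7399  1.969  -0.3229  0.9137 -1.2772] F [1.146  0.1446 1.4325] M [0.0342 0.1295 0.0523] open 0.5024056818486426 0.0
tool shift to target [0.1423 0.0007 0.1506]
table 707 0.08045910953641254
board 953 0.08071385276946642
boss top 59 [ 0.5781 -0.035   0.2115]
table 594 0.07976246470460047
board 845 0.07950850697885553
boss top 0
```

View pics/end.png

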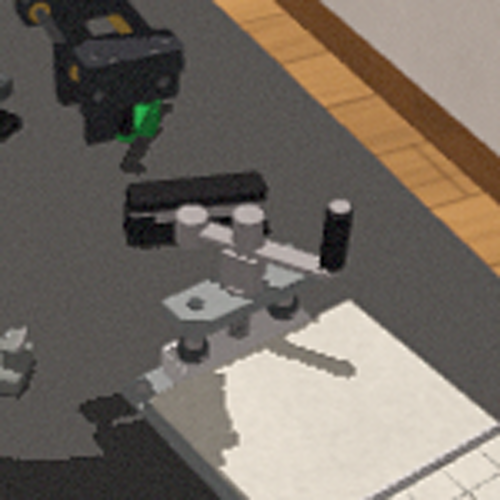

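The side view shows the crank standing home on the shaft (boss at crop (247,215), grip at (338,235)), the table level with the board, and the gripper clear.

```bash
python3 -c "
from plant import r
print(r.finish_job())"
```

```text
the job is handed in; nothing more can be done
None
```

The job is handed in, though no verdict came back: the crank stands home on the square end, the table is wound up against its stop (moment at the stop 0.86 N m, about 11 N at the grip), and the gripper is clear after 31 s.

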